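Close the parts box and jack up the modelling tray

ROBOT

A 6-joint arm with a two-finger parallel gripper is mounted at the origin on the work surface. World frame = base frame: x ahead of the robot, y to its left, z up, the work surface at z = 0. Lengths are in m, angles in degrees, forces in N, time in s.
With the tool pointing down it reaches from about 0.35 to 0.875 m from the base axis. Payload 4.2 kg.
Tool frame: the origin (TCP) lies at the very end of the fingers, on their centre line; the grasp point (between the pads) lies 19 mm behind it (r.grip_point_offset is the distance from the TCP to the grasp point, in m); z points along the fingers, y is the line along which they close (so a half turn about z gives the same grasp; the last joint's range is limited). The gripper opens to 87 mm and grips with 3 to 60 N. Pads are 19 mm wide; open, the fingers measure 117 mm over their backs; the gripper's body (75 mm by 190 mm) begins 51 mm behind the grasp point.
Start: joints at [-56.631, 22.042, 0.453, 0, -68.411, -14.817], TCP at [0.199, -0.592, 0.223] pointing down, gripper open.
Joint ranges: [-179.83, 179.83], [-69.29, 118.12], [-61.27, 80.66], [-181.25, 117.63], [-171.15, -9.14], [-177.46, 177.46]. Speed limits (degrees/s): [159.86, 159.86, 180, 180, 180, 180].

INTERFACE

Orientations are given as a 3x3 rotation matrix whose columns are the frame's x, y, z axes.
In Python, from station import r gives the robot as it stands.
- The arm moves only by the tool move_arm, never from a script. Its argument "series" is a list of rows, each a list of 3 entries, a list of its own where there are three numbers: the turn, a rotation vector about the tool's x, y, z as a fraction of full scale, then the shift along the tool's x, y, z as a fraction of full scale, then the opening, from 0 (shut) to 1 (fully open). A call has 1 to 12 rows; each row shifts and turns the commanded pose from where the row before left it, along the tool's axes as they then stand; what a row does not reach is not made up. Full scale, the value 1, is 0.5 m for a shift and 0.1 rad for a turn. A row lasts 1/10 s, in which the tool goes at most 50 mm and 8.59 degrees, less where a joint would pass 70% of its speed; a pose out of reach is approached as far as the arm can. A call with a number of a shift or a turn outside -1 to 1 is refused whole. A call with a gripper value outside its range is refused whole. The fingers move at their own pace and stop on an object; the grip force is fixed at half the most. Time passes only in rows, so rows that do not move let the fingers close. It gives the time, the measured TCP pose, the force, the opening and the grip force at its end, in the units of the state.
- r.sense(): the state, without advancing time (a new reading comes with each control period).
- r.capture(name): name is "scene" or "top"; returns a dict with "img" (400x640x3 uint8, red, green, blue), "fx", "fy", "cx", "cy" (pixels), "k1" (the pictures are not rectified: a ray, as slopes to the right and down, at radius r is drawn at 1 + k1 r^2 times it, then the intrinsics apply), "origin" and "orientation" of the camera in the world. Camera axes: x right, y up, looking along -z (the intrinsics and any distortion apply to the point x, -y, -z); pixel columns grow to the right and rows downward; lengths in m; the calibration is good to about 2 mm. A picture is of the moment at which its call begins. There is no depth.
- r.finish_job(): hands the job in; it is judged then, once.
Trained networks look in the newest picture that a camera, given by its name, has taken for a name from the list of things; names that differ only in an ending like _2 or _b are one class to them, and where a whole thing is asked for, a point or a joint stands for the part that bears it (a point fixed in the world has none). Each returns a list of dicts, best first, with "score" (0 to 1); they miss things now and then, are a little off and sometimes report something else, mostly with a low value. They report only what shows in the picture. A call takes as long as a camera call.
- r.cut_out(target, camera): "pixels" (400x640 bool, what is visible of it) and "centre" ([column, row] in pixels, amid what is visible of it).
- r.pinpoint(target, camera): "centre" ([column, row] in pixels: a listed point, or the origin of a listed thing).
The state is a dict: "time_s": time; "joints": joint angles; "joint_velocities": joint speeds; "effort": joint torques, N m; "tcp_pos": TCP position; "ee_rot": TCP orientation; "wrist_force": force on the tool from outside, world axes, zero at the start; "moment": the same for the moment, N m; "gripper_width": opening from 0.0 (shut) to 1.0 (fully open); "gripper_force": force on a finger pad.
Only numpy, scipy, OpenCV 4.12 (cv2) and the standard library are available. Lean on these libraries where they do the work, as an engineer would, in place of code of your own. Each camera call takes 0.05 s, during which the arm holds its last target. There are 200 camera calls.

TASK

The hinged modelling tray has to be tipped up a little so that a packing strip can be slipped under it. First shut the lid of the white parts box on the tray so that nothing spills; then set the small red lever jack on the bench with its saddle centred under the red-spotted lift tab, push its handle all the way down so that the jack alone raises the tray, and finish while still holding the handle down. Leave the jar, the glue bottle, the tape roll and the tin where they stand.

Things in the scene. Friction and masses are not known exactly. Their poses are not given: they have to be found in the camera images.
- station: Stand of the grey modelling tray (tray 260 mm along x, 250 mm along y, green mat on top, its top 68 mm above the bench, rims 74 mm). The stand is fixed to the bench; origin on the bench under the tray's centre (the tray spans x -130..130 and y -120..130 mm). The tray's hinge runs along the station's x axis at y = +130 mm; the lift tab sticks out of the tray's -y edge. Below the tab there is free room: nothing of the stand lies at y below -85 mm.
- tray (a joint): Tilt of the tray about its hinge: 0 = resting level on the stand, grows (rad) as the side with the lift tab rises. The tab lies 272 mm from the hinge; with the jack fully pressed the tray reaches about 0.09. Loaded tray weighs roughly 0.7 to 1.4 kg.
- lift_tab (a point): Flat aluminium lift tab, 50 mm along x, 44 mm sticking out of the tray's edge (its outer end 22 mm beyond the spot), 6 mm thick, red spot with white centre on its upper side. Origin at the centre of the spot but on the tab's underside, 58 mm above the bench when the tray is down. It turns with the tray; axes as the station's when level.
- lid (a joint): Hinged lid of the parts box: 0 = shut flat on the box, grows (rad) as it opens; starts about 0.6 to 1.0, held by a stiff hinge (about 0.5 N at its free edge moves it), stays where it is left.
- lid_hinge (a point): Middle of the lid's hinge line, which runs along the station's y axis at the +x side of the parts box, about 105 mm above the bench. The box (100 mm along x, 120 mm along y, rim just below the hinge line) is fixed to the tray. The lid is a pale plate 102 mm long from the hinge, 122 mm wide, 4 mm thick; shut, it lies flat towards the station's -x.
- lid_edge (a point): Middle of the lid's outer (upper when shut) face near its free edge, 100 mm from the hinge; a small blue lip is beside it. Pressing the outer face down swings the lid shut.
- jack: Red lever jack, loose, 0.6 to 0.9 kg. Base plate 240 x 70 x 8 mm; origin at the centre of its underside, z up, long axis x: saddle at x = +90 mm, handle at the -x end. Grip block in the middle: 42 mm along x, 34 mm wide along y, its top 75 mm above the underside; take it from above across its width (y). A return spring keeps the handle up.
- jack_grip (a point): Where to grip the jack: centre of the red grip block, 58 mm above the jack's underside, jack axes.
- saddle_cap: Round steel saddle, 32 mm in diameter, origin at the centre of its top face: 45 mm above the bench with the handle up. It rises straight up 36 mm in proportion as the handle goes down (13 mm of that closes the gap to the tab). At 90 mm along the jack's +x from the jack's origin; the base plate reaches 30 mm beyond it.
- handle_bar: Black round cross-bar at the handle's end, 18 mm thick, 64 mm long along the jack's y; origin at its centre. With the handle up it lies at x = -105, z = 105 mm in the jack's frame; pressed right down at x = -120, z = 50 mm. It swings on a 105 mm radius about the pivot at x = -15, z = 50 mm. Press it from above; 5 to 10 N needed at the bottom.
- jack_handle (a joint): Handle of the jack: 0 = up, 0.55 rad = right down on its stop. A spring brings it back up when let go.
- jar: Amber jar, 48 mm across, 70 mm tall, origin under its centre. Leave alone.
- glue: White glue bottle, red cap, 38 mm across, 110 mm tall, origin under its centre. Leave alone.
- tape: Tan roll of tape lying flat, 64 mm across, 24 mm high, origin under its centre. Leave alone.
- tin: Blue tin, 56 mm across, 55 mm tall, origin under its centre. Leave alone.

How it is judged (in metres and radians):
On the way, in this order (a step that is already met when the one before it is completed fails the run):
1. the parts box lid is shut (value of joint lid below 0.08 rad), for 0.2 s.
2. the jack stands on the bench with its saddle under the marked spot, handle still up (horizontal distance between saddle_cap and lift_tab below 0.015 m and height (world z) of jack below 0.004 m and angle between jack's own z axis and vertical below 0.06 rad and value of joint jack_handle below 0.15 rad and value of joint tray below 0.02 rad), for 0.2 s.
3. the handle is down and the tray is raised on the saddle (value of joint jack_handle above 0.48 rad and value of joint tray above 0.06 rad and contact force between saddle_cap and station above 1 N), for 0.2 s.
At the end, for the whole second after the job is handed in: Lid shut (0.08 rad); jack flat on the bench, saddle within 15 mm of the marked spot seen from above; robot pressing the handle (over 1 N, over 0.48 rad); tray raised over 0.06 rad, carried by the saddle, untouched by the robot; jar, glue, tape, tin within 30 mm of their starts (all of step 3 and value of joint lid below 0.08 rad and horizontal distance between saddle_cap and lift_tab below 0.015 m and angle between jack's own z axis and vertical below 0.06 rad and height (world z) of jack below 0.004 m and contact force between any of the fingers, the arm and handle_bar above 1 N and contact force between each of the fingers, the arm and station below 0.5 N and distance of each of jar, glue, tape, tin from where it was at the start of the episode below 0.03 m); the arm keeps its last pose, push and grip.
It fails at once if the tray is lifted other than by the jack (value of joint tray above 0.03 rad and horizontal distance between saddle_cap and lift_tab above 0.03 m).
It fails at once if a bystander is knocked away (distance of any of jar, glue, tape, tin from where it was at the start of the episode above 0.03 m).
It also fails if it takes over 64 s, if anything falls off the work surface, if the arm or the gripper's body presses on something with over 40 N, if the wrist force passes 120 N, or if a joint passes its speed limit or range.

## Working session

There is one attempt and no reset: what is moved stays moved. The work goes in short steps, Python scripts to look and compute and a tool call to move; the robot and the scene stay as the last step left them, time stands still between calls to the robot, and variables do not carry over. Pictures are saved under pics/ and viewed, at most 10 in all, crops included, and the job is handed in when it is done.

Besides the shell and the picture viewer there is one more tool, called after "Emit:" as a command line: name --argument value ..., lists and objects as JSON in quotes. move_arm: Moves the arm, as the interface text tells. Its arguments: {"type":"object","properties":{"series":{"type":"array"}},"required":["series"]}

```bash
mkdir -p pics; cat > h.py <<'E'
import numpy as np, cv2
from station import r
def cap(n,f=None):
    c=r.capture(n)
    if f: cv2.imwrite('pics/'+f,c['img'][:,:,::-1])
    return c
def ray(c,px):
    K=np.array([[c['fx'],0,c['cx']],[0,c['fy'],c['cy']],[0,0,1.]])
    u=cv2.undistortPoints(np.array([[px]],float),K,np.array([c['k1'],0,0,0.]))[0,0]
    d=np.array(c['orientation'])@np.array([u[0],-u[1],-1]); return np.array(c['origin']),d/np.linalg.norm(d)
def atz(c,px,z):
    o,d=ray(c,px); return o+d*(z-o[2])/d[2]
def tri(rs):
    A=sum(np.eye(3)-np.outer(d,d) for o,d in rs); b=sum((np.eye(3)-np.outer(d,d))@o for o,d in rs)
    return np.linalg.solve(A,b)
def proj(c,p):
    q=np.array(c['orientation']).T@(np.array(p)-np.array(c['origin'])); x,y=q[0]/-q[2],-q[1]/-q[2]
    s=1+c['k1']*(x*x+y*y); return np.array([c['fx']*x*s+c['cx'],c['fy']*y*s+c['cy']])
E
python3 - <<'E'
from h import *
np.set_printoptions(precision=4,suppress=True)
cs={n:cap(n,n+'1.png') for n in('scene','top')}
for n in cs: print(n,cs[n]['origin'],cs[n]['orientation'])
for t in ['station','lift_tab','lid_hinge','lid_edge','jack','jack_grip','saddle_cap','handle_bar','jar','glue','tape','tin']:
    rs=[]
    for n in cs:
        p=r.pinpoint(t,n)
        if p: rs.append(ray(cs[n],p[0]['centre'])); print(t,n,[(np.round(q['centre'],1),round(q['score'],2)) for q in p[:2]])
    if len(rs)==2: print('   ',tri(rs))
print(r.sense())
E
```

```text
scene [1.289  0.4725 0.796 ] [[-0.5585 -0.5236  0.6434]
 [ 0.8293 -0.3682  0.4203]
 [ 0.0168  0.7683  0.6398]]
top [0.3115 0.0058 1.534 ] [[-0.0128  0.9793 -0.2019]
 [-0.9999 -0.0123  0.0038]
 [ 0.0013  0.2019  0.9794]]
station scene [(array([387.8, 240.2]), 0.81)]
station top [(array([260.8, 236.6]), 0.64), (array([478. , 274.9]), 0.6)]
    [ 0.525   0.1985 -0.0063]
lift_tab scene [(array([344.7, 207.2]), 0.68)]
lift_tab top [(array([307.8, 227.1]), 0.83)]
    [0.5409 0.053  0.0619]
lid_hinge top [(array([249.8, 203. ]), 0.93)]
lid_edge scene [(array([394.4, 196.7]), 0.75)]
lid_edge top [(array([242.4, 221.6]), 0.9)]
    [0.5454 0.2153 0.1793]
jack scene [(array([275.6, 184.5]), 0.82), (array([388.2, 237.2]), 0.23)]
jack top [(array([402.4, 240.6]), 0.86)]
    [ 0.5071 -0.2388 -0.0035]
jack_grip scene [(array([273.8, 170.6]), 0.81)]
jack_grip top [(array([404.3, 245.1]), 0.89), (array([408.1, 200. ]), 0.49)]
    [ 0.4926 -0.2438  0.0429]
saddle_cap scene [(array([290.2, 161.3]), 0.63), (array([226. , 225.5]), 0.49)]
saddle_cap top [(array([410.4, 269.4]), 0.58)]
    [ 0.4141 -0.2492
[... 496 characters left out ...]
 -0.0016]
tin scene [(array([244.5, 152.1]), 0.66)]
tin top [(array([478.4, 273. ]), 0.59)]
    [ 0.4076 -0.4722 -0.0102]
{'time_s': 1.3, 'joints': array([-56.6323,  22.0403,   0.454 ,  -0.    , -68.4103, -14.8162]), 'joint_velocities': array([-0.1107, -0.0709,  0.0459,  0.0138,  0.015 ,  0.0929]), 'effort': array([ -0.001 , -39.0475,  18.7619,   4.2244,   0.0154,  -0.    ]), 'tcp_pos': array([ 0.1989, -0.5925,  0.2226]), 'ee_rot': array([[-0.948 , -0.3182,  0.    ],
       [-0.3182,  0.948 , -0.0001],
       [-0.    , -0.0001, -1.    ]]), 'wrist_force': array([-0.3044,  0.3002, -0.0303]), 'moment': array([ 0.0212,  0.0358, -0.029 ]), 'gripper_force': 0.0, 'gripper_width': 1.000958629328749}
```

View pics/scene1.png

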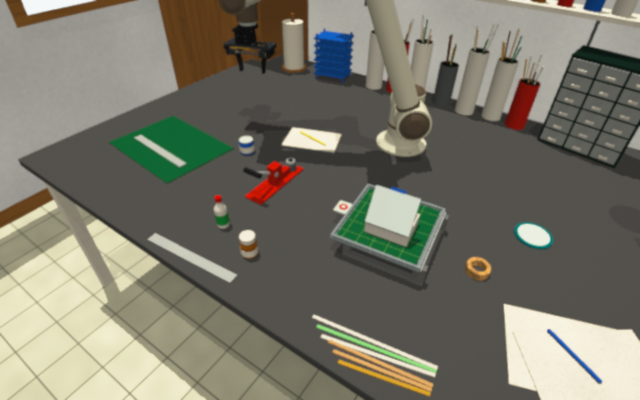

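View pics/top1.png

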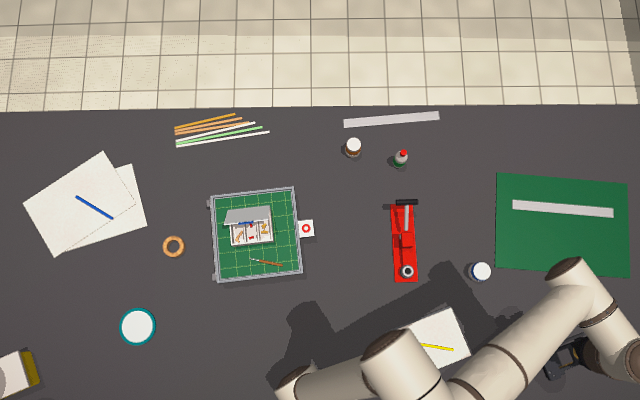

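The scene view shows the tray with its open lid around (390,220), the spotted tab at (343,207), the jack at (275,182), the jar at (248,243), the glue at (221,213) and the tin at (246,145). The top view shows the tray at (257,234), the tab at (306,228), the jack at (404,241) with its saddle at (407,271), the jar at (353,147), the glue at (401,158) and the tin at (481,271).

```bash
cat > red.py <<'E'
from h import *
E
python3 - <<'E'
from h import *
np.set_printoptions(precision=4,suppress=True)
t=cap('top'); s=cap('scene')
P={}
for k,z in [('lid_hinge',.105),('lift_tab',.058),('station',0),('lid_edge',.18),('jack_grip',.058),('jack',0),('saddle_cap',.045),('handle_bar',.105),('jar',0),('glue',0),('tin',0),('tape',0)]:
    for n,c in(('top',t),('scene',s)):
        p=r.pinpoint(k,n); print(k,n,*[(atz(c,q['centre'],z)[:2],round(q['score'],2)) for q in p[:1]])
# tray outline yaw & jack yaw from top masks
for k,n,z in [('station','top',.074),('jack','top',.0)]:
    m=r.cut_out(k,n)[0]['pixels'].astype(np.uint8)
    ct=max(cv2.findContours(m,0,2)[0],key=cv2.contourArea)
    w=np.array([atz(t,q[0],z)[:2] for q in ct],np.float32)*1000
    print(k,cv2.minAreaRect(w))
E
```

```text
lid_hinge top (array([0.6004, 0.2112]), 0.66)
lid_hinge scene (array([0.591 , 0.2137]), 0.6)
lift_tab top (array([0.5516, 0.0496]), 0.89)
lift_tab scene (array([0.5295, 0.0423]), 0.79)
station top (array([0.5262, 0.2006]), 0.87)
station scene (array([0.5309, 0.1986]), 0.93)
lid_edge top (array([0.5443, 0.2159]), 0.62)
lid_edge scene (array([0.5278, 0.2108]), 0.86)
jack_grip top (array([ 0.4948, -0.2397]), 0.61)
jack_grip scene (array([ 0.5084, -0.2473]), 0.77)
jack top (array([ 0.5079, -0.2468]), 0.92)
jack scene (array([ 0.4986, -0.2351]), 0.61)
saddle_cap top (array([ 0.4188, -0.2481]), 0.61)
saddle_cap scene (array([ 0.5615, -0.1969]), 0.75)
handle_bar top (array([ 0.4909, -0.2362]), 0.73)
handle_bar scene (array([ 0.614 , -0.2341]), 0.5)
jar top (array([ 0.4974, -0.25  ]), 0.66)
jar scene (array([ 0.793 , -0.0908]), 0.9)
glue top (array([ 0.7572, -0.2455]), 0.75)
glue scene
tin top (array([ 0.4092, -0.4641]), 0.72)
tin scene (array([ 0.4093, -0.4652]), 0.64)
tape top (array([0.4994, 0.4454]), 0.75)
tape scene (array([0.503 , 0.4626]), 0.82)
station ((527.4292602539062, 183.27651977539062), (264.5323791503906, 306.6596984863281), 6.225811004638672)
jack ((628.8057250976562, -260.2943115234375), (69.01638793945312, 19.06509780883789), 89.2877426147461)
```

Emit:
move_arm --series '[[[0, 0, -1], [0, 0, -0.05], 0], [[0, 0, -1], [0, 0, -0.05], 0], [[0, 0, -1], [0, 0, -0.05], 0], [[0, 0, -1], [0, 0, -0.05], 0], [[0, 0, -1], [0, 0, 0], 0], [[0, 0, -1], [0, 0, 0], 0], [[0, 0, -1], [0, 0, 0], 0], [[0, 0, -1], [0, 0, 0], 0], [[0, 0, -1], [0, 0, 0], 0], [[0, 0, -1], [0, 0, 0], 0], [[0, 0, -1], [0, 0, 0], 0], [[0, 0, -1], [0, 0, 0], 0]]'

```text
time_s: 3.9
tcp_pos: [0.1989, -0.5924, 0.3225]
ee_rot: [[-0.043, -0.999, -0.0], [-0.999, 0.043, 0.0], [-0.0, 0.0, -1.0]]
wrist_force: [0.3, -0.2, -0.7]
gripper_width: 0.029
gripper_force: 0.0
```

Emit:
move_arm --series '[[[0, 0, -1], [0, 0, 0], 0], [[0, 0, -0.52], [0, 0, 0], 0], [[0, 0, 0], [-0.084, -0.0486, 0], 0], [[0, 0, 0], [-0.084, -0.0486, 0], 0], [[0, 0, 0], [-0.084, -0.0486, 0], 0], [[0, 0, 0], [-0.084, -0.0486, 0], 0], [[0, 0, 0], [-0.084, -0.0486, 0], 0], [[0, 0, 0], [-0.084, -0.0486, 0], 0], [[0, 0, 0], [-0.084, -0.0486, 0], 0], [[0, 0, 0], [-0.084, -0.0486, 0], 0], [[0, 0, 0], [-0.084, -0.0486, 0], 0], [[0, 0, 0], [-0.084, -0.0486, 0], 0]]'

```text
time_s: 5.1
tcp_pos: [0.3968, -0.1474, 0.3231]
ee_rot: [[0.105, -0.994, 0.002], [-0.994, -0.105, -0.0], [0.0, -0.001, -1.0]]
wrist_force: [0.9, -1.2, -0.5]
gripper_width: 0.004
gripper_force: 0.0
```

Emit:
move_arm --series '[[[0, 0, 0], [-0.084, -0.0486, 0], 0], [[0, 0, 0], [-0.084, -0.0486, 0], 0], [[0, 0, 0], [-0.084, -0.0486, 0], 0], [[0, 0, 0], [-0.084, -0.0486, 0], 0], [[0, 0, 0], [-0.084, -0.0486, 0], 0], [[0, 0, 0], [-0.084, -0.0486, 0], 0], [[0, 0, 0], [-0.084, -0.0486, 0], 0], [[0, 0, 0], [-0.084, -0.0486, 0], 0], [[0, 0, 0], [0, 0, 0], 0], [[0, 0, 0], [0, 0, 0], 0]]'

```text
time_s: 6.1
tcp_pos: [0.5547, 0.2061, 0.3215]
ee_rot: [[0.106, -0.994, -0.002], [-0.994, -0.106, -0.001], [0.001, 0.002, -1.0]]
wrist_force: [0.1, -0.9, 0.5]
gripper_width: 0.003
gripper_force: 0.0
```

Emit:
move_arm --series '[[[0, 0, 0], [0, 0, 0.08], 0], [[0, 0, 0], [0, 0, 0.08], 0], [[0, 0, 0], [0, 0, 0.06], 0], [[0, 0, 0], [0, 0.007, 0.02], 0], [[0, 0, 0], [0, 0.007, 0.02], 0], [[0, 0, 0], [0, 0.007, 0.02], 0], [[0, 0, 0], [0, 0.007, 0.02], 0], [[0, 0, 0], [0, 0.007, 0.02], 0], [[0, 0, 0], [0, 0.007, 0.02], 0], [[0, 0, 0], [0, 0.007, 0.02], 0], [[0, 0, 0], [0, 0.007, 0.02], 0], [[0, 0, 0], [0, 0, 0.01], 0]]'

```text
time_s: 7.3
tcp_pos: [0.5258, 0.2019, 0.1262]
ee_rot: [[0.105, -0.994, -0.002], [-0.994, -0.105, -0.001], [0.001, 0.002, -1.0]]
wrist_force: [-0.1, -0.9, -0.1]
gripper_width: 0.007
gripper_force: 0.1
```

```bash
python3 - <<'E'
from h import *
c=cap('scene','s2.png'); t=cap('top')
cv2.imwrite('pics/s2c.png',cv2.resize(np.hstack([c['img'][140:290,300:480],t['img'][160:310,190:370]]),None,fx=2,fy=2)[:,:,::-1])
E
```

```text
(no output)
```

View pics/s2c.png

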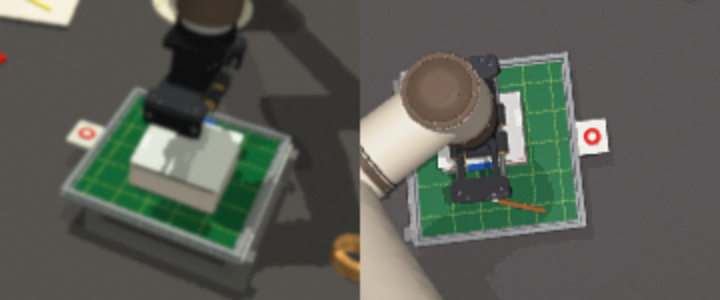

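The crop shows the lid nearly shut under the fingers (blue lip beside them); I'll press on down.

Emit:
move_arm --series '[[[0, 0, 0], [0, 0, 0.01], 0], [[0, 0, 0], [0, 0, 0.01], 0], [[0, 0, 0], [0, 0, 0.006], 0], [[0, 0, 0], [0, 0, 0], 0], [[0, 0, 0], [0, 0, 0], 0]]'

```text
time_s: 7.9
tcp_pos: [0.5269, 0.2022, 0.1145]
ee_rot: [[0.105, -0.994, 0.0], [-0.994, -0.105, -0.0], [0.0, -0.0, -1.0]]
wrist_force: [0.1, -0.5, 0.3]
gripper_width: 0.006
gripper_force: 0.0
```

Emit:
move_arm --series '[[[0, 0, 0], [0, 0, 0.006], 0], [[0, 0, 0], [0, 0, 0.004], 0], [[0, 0, 0], [0, 0, 0.004], 0], [[0, 0, 0], [0, 0, 0], 0]]'

```text
time_s: 8.3
tcp_pos: [0.527, 0.2023, 0.1097]
ee_rot: [[0.106, -0.994, 0.001], [-0.994, -0.106, -0.0], [0.0, -0.001, -1.0]]
wrist_force: [-4.8, -0.2, 10.2]
gripper_width: 0.003
gripper_force: 5.5
```

Emit:
move_arm --series '[[[0, 0, 0], [0, 0, 0], 0], [[0, 0, 0], [0, 0, -0.06], 0], [[0, 0, 0], [0, 0, -0.1], 0], [[0, 0, 0], [0, 0, -0.1], 1], [[0, 0, 0], [0, 0, -0.1], 1], [[0, 0, 0], [0.02, 0.03, 0], 1]]'

```text
time_s: 8.9
tcp_pos: [0.5172, 0.1929, 0.2956]
ee_rot: [[0.106, -0.994, 0.015], [-0.994, -0.106, 0.007], [-0.006, -0.016, -1.0]]
wrist_force: [-0.4, -0.1, 0.3]
gripper_width: 0.192
gripper_force: 0.0
```

```bash
python3 - <<'E'
from h import *
np.set_printoptions(precision=4,suppress=True)
c=cap('scene'); t=cap('top')
print(r.sense()['tcp_pos'])
for k in ['lid_edge','lift_tab','saddle_cap','handle_bar','jack_grip']:
    rs=[ray(q,r.pinpoint(k,n)[0]['centre']) for n,q in (('scene',c),('top',t)) if r.pinpoint(k,n)]
    print(k,tri(rs) if len(rs)==2 else len(rs))
def red(q,roi):
    h=cv2.cvtColor(q['img'],cv2.COLOR_RGB2HSV); m=((h[...,1]>120)&(h[...,2]>80)&((h[...,0]<8)|(h[...,0]>172))).astype(np.uint8)
    z=np.zeros_like(m); x0,x1,y0,y1=roi; z[y0:y1,x0:x1]=m[y0:y1,x0:x1]; return z
m=red(t,(298,316,216,240)); ys,xs=np.nonzero(m); a=[(xs.min()+xs.max())/2,(ys.min()+ys.max())/2]
m2=red(c,(330,356,195,218)); y2,x2=np.nonzero(m2); b=[(x2.min()+x2.max())/2,(y2.min()+y2.max())/2]
print('spot',a,b,tri([ray(t,a),ray(c,b)]),atz(t,a,.064),atz(c,b,.064))
m=red(t,(380,425,195,290)); ct=max(cv2.findContours(m,0,2)[0],key=cv2.contourArea)
w=np.array([atz(t,q[0],.008)[:2] for q in ct],np.float32)*1000; print('base',cv2.minAreaRect(w))
cv2.imwrite('pics/s3c.png',np.hstack([cv2.resize(c['img'][140:290,230:480],None,fx=2,fy=2)[:,:400],cv2.resize(t['img'][190:290,375:435],None,fx=3,fy=3)])[:,:,::-1] if 0 else cv2.resize(np.hstack([c['img'][140:290,230:450],t['img'][170:320,330:450]]),None,fx=2.3,fy=2.3)[:,:,::-1])
E
```

```text
[0.5123 0.1903 0.2896]
lid_edge [0.4995 0.212  0.1051]
lift_tab [0.5434 0.053  0.0626]
saddle_cap [ 0.4575 -0.3104 -0.0304]
handle_bar [ 0.6036 -0.2387  0.0963]
jack_grip [ 0.495  -0.2421  0.0483]
spot [np.float64(305.5), np.float64(227.5)] [np.float64(343.0), np.float64(206.5)] [0.542  0.0545 0.065 ] [0.5426 0.0536 0.064 ] [0.5406 0.0548 0.064 ]
base ((502.50067138671875, -242.16860961914062), (239.56057739257812, 71.5486068725586), 1.3072820901870728)
```

View pics/s3c.png

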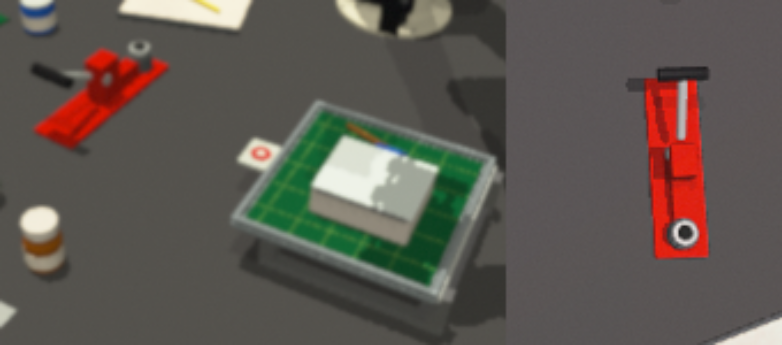

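The lid lies flat on the box. The spot is at (261,153) in the crop, and the jack is clear to approach.

Emit:
move_arm --series '[[[0, 0, 0], [0.0954, 0.0131, 0], 1], [[0, 0, 0], [0.0954, 0.0131, 0], 1], [[0, 0, 0], [0.0954, 0.0131, 0], 1], [[0, 0, 0], [0.0954, 0.0131, 0], 1], [[0, 0, 0], [0.0954, 0.0131, 0], 1], [[0, 0, 0], [0.0954, 0.0131, 0], 1], [[0, 0, 0], [0.0954, 0.0131, 0], 1], [[0, 0, 0], [0.0954, 0.0131, 0], 1], [[0, 0, 0], [0.0954, 0.0131, 0], 1], [[0, 0, -1], [0, 0, 0.02], 1], [[0, 0, -1], [0, 0, 0.02], 1], [[0, 0, -1], [0, 0, 0.02], 1]]'

```text
time_s: 11.2
tcp_pos: [0.499, -0.2432, 0.2571]
ee_rot: [[0.396, -0.918, -0.0], [-0.918, -0.396, 0.0], [-0.0, -0.0, -1.0]]
wrist_force: [-0.3, 0.6, 2.1]
gripper_width: 1.0
gripper_force: 0.0
```

Emit:
move_arm --series '[[[0, 0, -1], [0, 0, 0.02], 1], [[0, 0, -1], [0, 0, 0.02], 1], [[0, 0, -1], [0, 0, 0.02], 1], [[0, 0, -1], [0, 0, 0.02], 1], [[0, 0, -1], [0, 0, 0.02], 1], [[0, 0, -1], [0, 0, 0.02], 1], [[0, 0, -1], [0, 0, 0.02], 1], [[0, 0, -1], [0, 0, 0.02], 1], [[0, 0, -1], [0, 0, 0.02], 1], [[0, 0, -1], [0, 0, 0], 1], [[0, 0, -1], [0, 0, 0], 1], [[0, 0, -1], [0, 0, 0], 1]]'

```text
time_s: 12.4
tcp_pos: [0.4993, -0.2424, 0.1675]
ee_rot: [[0.999, 0.038, -0.0], [0.038, -0.999, -0.0], [-0.0, 0.0, -1.0]]
wrist_force: [-0.2, -0.4, 0.7]
gripper_width: 0.997
gripper_force: 0.0
```

Emit:
move_arm --series '[[[0, 0, 0], [0.001, 0, 0.07], 1], [[0, 0, 0], [0, 0, 0.07], 1], [[0, 0, 0], [0, 0, 0.06], 1], [[0, 0, 0], [0, 0, 0.04], 1], [[0, 0, 0], [0, 0, 0.017], 1], [[0, 0, 0], [0, 0, 0], 1], [[0, 0, 0], [0, 0, 0], 0], [[0, 0, 0], [0, 0, 0], 0], [[0, 0, 0], [0, 0, 0], 0], [[0, 0, 0], [0, 0, 0], 0], [[0, 0, 0], [0, 0, 0], 0], [[0, 0, 0], [0, 0, 0], 0]]'

```text
time_s: 13.6
tcp_pos: [0.4999, -0.2424, 0.0393]
ee_rot: [[0.999, 0.034, 0.0], [0.034, -0.999, -0.0], [0.0, 0.0, -1.0]]
wrist_force: [-1.2, 0.3, 0.1]
gripper_width: 0.538
gripper_force: 0.0
```

Emit:
move_arm --series '[[[0, 0, 0], [0, 0, 0], 0], [[0, 0, 0], [0, 0, 0], 0], [[0, 0, 0], [0, 0, 0], 0], [[0, 0, 0], [0, 0, 0], 0], [[0, 0, 0], [0, 0, 0], 0]]'

```text
time_s: 14.1
tcp_pos: [0.4997, -0.242, 0.0391]
ee_rot: [[0.999, 0.034, -0.0], [0.034, -0.999, 0.0], [-0.0, -0.0, -1.0]]
wrist_force: [0.5, 3.8, 2.8]
gripper_width: 0.388
gripper_force: 30.0
```

Emit:
move_arm --series '[[[0, 0, 0], [0, 0, -0.01], 0], [[0, 0, 0], [0, 0, -0.02], 0], [[0, 0, 0], [0, 0, -0.02], 0], [[0, 0, 0], [0, 0, -0.01], 0], [[0, 0, 0.5], [0, 0, 0], 0], [[0, 0, 1], [0, 0, 0], 0], [[0, 0, 1], [0, 0, 0], 0], [[0, 0, 1], [0, 0, 0], 0], [[0, 0, 1], [0, 0, 0], 0], [[0, 0, 1], [0, 0, 0], 0], [[0, 0, 1], [0, 0, 0], 0], [[0, 0, 1], [0, 0, 0], 0]]'

```text
time_s: 15.3
tcp_pos: [0.4996, -0.2424, 0.0693]
ee_rot: [[0.752, -0.659, -0.0], [-0.659, -0.752, 0.0], [-0.0, -0.0, -1.0]]
wrist_force: [0.0, -0.0, -6.8]
gripper_width: 0.392
gripper_force: 29.9
```

Emit:
move_arm --series '[[[0, 0, 1], [0, 0, 0], 0], [[0, 0, 1], [0, 0, 0], 0], [[0, 0, 1], [0, 0, 0], 0], [[0, 0, 1], [0, 0, 0], 0], [[0, 0, 1], [0, 0, 0], 0], [[0, 0, 1], [0, 0, 0], 0], [[0, 0, 1], [0, 0, 0], 0], [[0, 0, 0.5], [0, 0, 0], 0], [[0, 0, 0], [0, 0, 0], 0], [[0, 0, 0], [0, 0, 0], 0]]'

```text
time_s: 16.3
tcp_pos: [0.4997, -0.2424, 0.0692]
ee_rot: [[0.106, -0.994, 0.0], [-0.994, -0.106, 0.0], [-0.0, -0.0, -1.0]]
wrist_force: [-0.5, -0.5, -7.2]
gripper_width: 0.388
gripper_force: 29.9
```

```bash
python3 - <<'E'
from h import *
np.set_printoptions(precision=4,suppress=True)
c=cap('scene'); t=cap('top'); s=r.sense(); print(s['tcp_pos'],s['ee_rot'],s['joints'],s['gripper_width'],s['moment'])
cv2.imwrite('pics/s4c.png',cv2.resize(np.hstack([c['img'][100:250,210:390],t['img'][160:310,290:470]]),None,fx=2.2,fy=2.2)[:,:,::-1])
for k in ['saddle_cap','handle_bar','jack_grip','jack']:
    ps=[(n,q,r.pinpoint(k,n)) for n,q in (('scene',c),('top',t))]
    ps=[(n,q,p[0]) for n,q,p in ps if p]; print(k,[(n,np.round(p['centre']),round(p['score'],2)) for n,q,p in ps],tri([ray(q,p['centre']) for n,q,p in ps]) if len(ps)==2 else '')
E
```

```text
[ 0.4997 -0.2424  0.0691] [[ 0.1056 -0.9944 -0.    ]
 [-0.9944 -0.1056  0.    ]
 [-0.      0.     -1.    ]] [ -9.1531  24.5151 -20.6261  -0.002  -44.8599  15.2142] 0.38860618763964255 [0.0078 0.1347 0.0035]
saddle_cap [('scene', array([297., 170.]), 0.59), ('top', array([377., 241.]), 0.62)] [ 0.4966 -0.1504  0.0874]
handle_bar [('scene', array([245., 143.]), 0.54), ('top', array([446., 232.]), 0.52)] [ 0.5149 -0.3459  0.1287]
jack_grip [('scene', array([271., 161.]), 0.91), ('top', array([410., 242.]), 0.9)] [ 0.4954 -0.252   0.0796]
jack [('scene', array([272., 177.]), 0.66), ('top', array([405., 238.]), 0.83)] [ 0.5119 -0.2437  0.0308]
```

View pics/s4c.png

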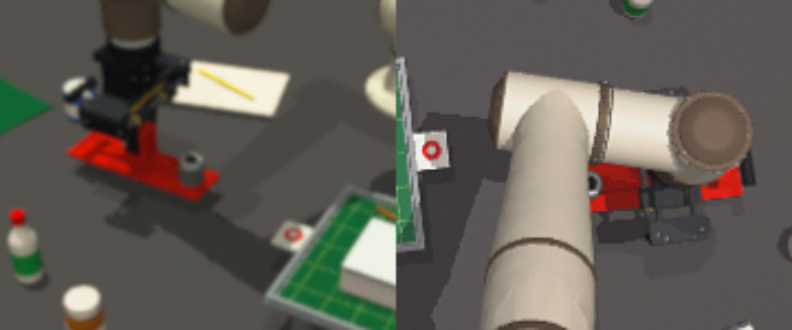

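The jack is held level with its saddle pointing at the tab (saddle at (190,160), tab at (293,236) in the left crop). Next I carry it near, lower it to about 5 mm, then look.

Emit:
move_arm --series '[[[0, 0, 0], [-0.05, -0.0363, 0], 0], [[0, 0, 0], [-0.05, -0.0363, 0], 0], [[0, 0, 0], [-0.05, -0.0363, 0], 0], [[0, 0, 0], [-0.05, -0.0363, 0], 0], [[0, 0, 0], [0, 0, 0.02], 0], [[0, 0, 0], [0, 0, 0.02], 0], [[0, 0, 0], [0, 0, 0.009], 0], [[0, 0, 0], [0, 0, 0], 0]]'

```text
time_s: 17.6
tcp_pos: [0.5598, -0.1361, 0.0432]
ee_rot: [[0.104, -0.995, -0.004], [-0.995, -0.104, -0.0], [-0.0, 0.004, -1.0]]
wrist_force: [-1.0, -0.3, -8.0]
gripper_width: 0.383
gripper_force: 30.0
```

```bash
python3 - <<'E'
from h import *
np.set_printoptions(precision=4,suppress=True)
c=cap('scene'); t=cap('top'); s=r.sense(); print(s['tcp_pos'],s['wrist_force'])
cv2.imwrite('pics/s5c.png',cv2.resize(np.hstack([c['img'][140:240,280:380],t['img'][180:280,290:390]]),None,fx=4,fy=4)[:,:,::-1])
for n,q in (('scene',c),('top',t)): print(n,[(np.round(p['centre'],1),round(p['score'],2),atz(q,p['centre'],.0505)) for p in r.pinpoint('saddle_cap',n)[:2]], proj(q,[.5415,.0543,.064]))
E
```

```text
[ 0.5612 -0.1361  0.0445] [-0.1489 -0.2649 -6.8718]
scene [(array([313.2, 199.9]), 0.49, array([ 0.5529, -0.0443,  0.0505]))] [342.6942 206.6105]
top [(array([340.4, 223.1]), 0.45, array([ 0.5567, -0.0499,  0.0505])), (array([173.9, 250.1]), 0.24, array([0.4818, 0.4438, 0.0505]))] [305.276  227.8737]
```

View pics/s5c.png

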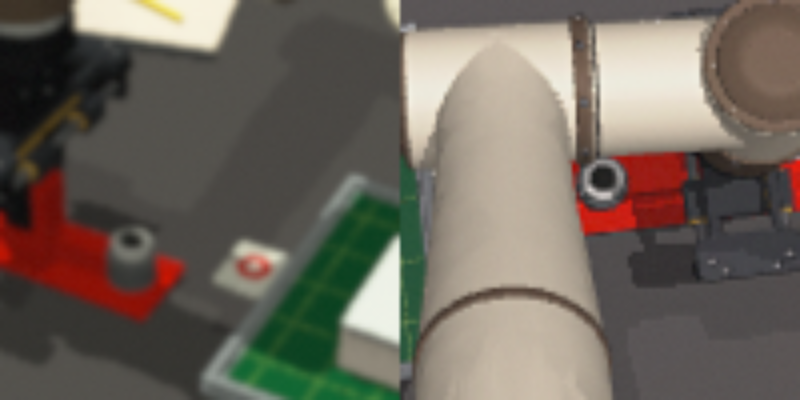

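The saddle ((132,238) left, (605,180) right) agrees with the geometry and stands about 101 mm short of the spot, in line with it. I slide it in and lower it.

Emit:
move_arm --series '[[[0, 0, 0], [-0.0407, 0, 0], 0], [[0, 0, 0], [-0.0407, 0, 0], 0], [[0, 0, 0], [-0.0407, -0.001, 0], 0], [[0, 0, 0], [-0.0407, 0, 0], 0], [[0, 0, 0], [-0.0407, 0, 0], 0], [[0, 0, 0], [0, 0, 0], 0], [[0, 0, 0], [0, 0, 0.005], 0], [[0, 0, 0], [0, 0, 0.004], 0], [[0, 0, 0], [0, 0, 0.002], 0], [[0, 0, 0], [0, 0, 0], 0], [[0, 0, 0], [0, 0, 0], 0]]'

```text
time_s: 18.9
tcp_pos: [0.5514, -0.0347, 0.0392]
ee_rot: [[0.104, -0.995, 0.0], [-0.995, -0.104, -0.0], [0.0, -0.0, -1.0]]
wrist_force: [-0.1, -1.1, -5.5]
gripper_width: 0.389
gripper_force: 30.0
```

Emit:
move_arm --series '[[[0, 0, 0], [0, 0, 0.001], 0], [[0, 0, 0], [0, 0, 0.001], 0], [[0, 0, 0], [0, 0, 0], 0]]'

```text
time_s: 19.2
tcp_pos: [0.5514, -0.0346, 0.0391]
ee_rot: [[0.105, -0.994, 0.0], [-0.994, -0.105, -0.001], [0.001, -0.0, -1.0]]
wrist_force: [-3.8, -4.7, 4.2]
gripper_width: 0.39
gripper_force: 30.0
```

```bash
python3 - <<'E'
from h import *
np.set_printoptions(precision=4,suppress=True)
c=cap('scene'); t=cap('top'); s=r.sense(); print(s['tcp_pos'],s['wrist_force'])
o=np.array([.552,-.0352,0]);a=np.array([-.106,.994,0]);b=np.array([.994,.106,0])
for q in (c,t):
    im=q['img']
    for e in [(.12,.035),(.12,-.035),(-.12,.035),(-.12,-.035)]:
        p=proj(q,o+e[0]*a+e[1]*b+[0,0,.008]); cv2.circle(im,tuple(int(round(v*16)) for v in p),24,(0,255,255),-1,cv2.LINE_AA,4)
cv2.imwrite('pics/s6c.png',cv2.resize(np.hstack([c['img'][130:240,270:370],t['img'][170:280,290:390]]),None,fx=4,fy=4)[:,:,::-1])
E
```

```text
[ 0.5514 -0.0346  0.0391] [-3.0769 -4.0527  6.1185]
```

View pics/s6c.png

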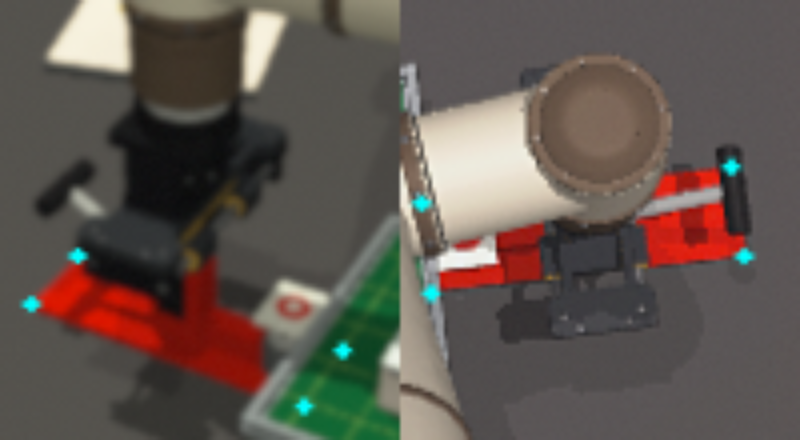

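Projected base corners (cyan) match the jack, which stands on the bench under the tab. Releasing now.

Emit:
move_arm --series '[[[0, 0, 0], [0, 0, -0.002], 0.7], [[0, 0, 0], [0, 0, 0], 0.7], [[0, 0, 0], [0, 0, 0], 0.7], [[0, 0, 0], [0, 0, 0], 0.7], [[0, 0, 0], [0, 0, 0], 0.7], [[0, 0, 0], [0, 0, -0.02], 0.7], [[0, 0, 0], [0, 0, -0.06], 0.7], [[0, 0, 0], [0, 0, -0.08], 0.7], [[0, 0, 0], [0, 0, -0.08], 0.3], [[0, 0, 0], [0.07, 0, 0], 0], [[0, 0, 0], [0.08, 0, 0], 0], [[0, 0, 0], [0.066, 0, 0], 0]]'

```text
time_s: 20.5
tcp_pos: [0.563, -0.1427, 0.1606]
ee_rot: [[0.105, -0.994, 0.002], [-0.994, -0.105, -0.0], [0.0, -0.002, -1.0]]
wrist_force: [1.3, -0.0, 0.1]
gripper_width: 0.424
gripper_force: 0.0
```

Emit:
move_arm --series '[[[0, 0, 0], [0, 0, 0], 0], [[0, 0, 0], [0, 0, 0], 0], [[0, 0, 0], [0, 0, 0], 0], [[0, 0, 0], [0, 0, 0], 0]]'

```text
time_s: 20.9
tcp_pos: [0.5627, -0.1405, 0.1593]
ee_rot: [[0.106, -0.994, 0.0], [-0.994, -0.106, 0.0], [-0.0, -0.0, -1.0]]
wrist_force: [0.2, 0.3, 0.0]
gripper_width: 0.06
gripper_force: 0.0
```

```bash
python3 - <<'E'
from h import *
np.set_printoptions(precision=4,suppress=True)
c=cap('scene'); t=cap('top'); s=r.sense(); print(s['tcp_pos'],s['gripper_width'],s['wrist_force'])
o=np.array([.552,-.0352,0]);a=np.array([-.106,.994,0]);b=np.array([.994,.106,0])
for q in (c,t):
    im=q['img']
    for e in [(.12,.035,.008),(.12,-.035,.008),(-.12,.035,.008),(-.12,-.035,.008),(-.105,.032,.105),(-.105,-.032,.105)]:
        p=proj(q,o+e[0]*a+e[1]*b+[0,0,e[2]]); cv2.circle(im,tuple(int(round(v*16)) for v in p),24,(0,255,255),-1,cv2.LINE_AA,4)
cv2.imwrite('pics/s7c.png',cv2.resize(np.hstack([c['img'][130:240,260:360],t['img'][170:280,290:390]]),None,fx=4,fy=4)[:,:,::-1])
E
```

```text
[ 0.5627 -0.1406  0.1592] 0.02391543577930578 [-0.0392  0.1274  0.4929]
```

View pics/s7c.png

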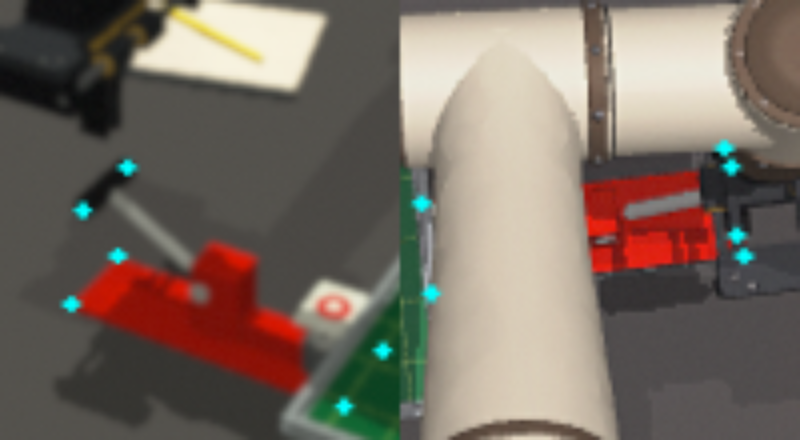

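The jack stands undisturbed (base and bar match the cyan projections), so I press the bar along its arc.

Emit:
move_arm --series '[[[0, 0, 0], [0, 0, 0.04], 0], [[0, 0, 0], [0, 0, 0.04], 0], [[0, 0, 0], [0.0044, 0, 0.012], 0], [[0, 0, 0], [0.0044, 0, 0.012], 0], [[0, 0, 0], [0.0044, 0, 0.012], 0], [[0, 0, 0], [0.0044, 0, 0.012], 0], [[0, 0, 0], [0.0044, 0, 0.012], 0], [[0, 0, 0], [0.0016, 0, 0.012], 0], [[0, 0, 0], [0.0016, 0, 0.012], 0], [[0, 0, 0], [0.0016, 0, 0.012], 0], [[0, 0, 0], [0, 0, 0], 0]]'

```text
time_s: 22.1
tcp_pos: [0.5655, -0.1563, 0.0721]
ee_rot: [[0.105, -0.994, 0.003], [-0.994, -0.105, -0.002], [0.002, -0.003, -1.0]]
wrist_force: [-0.6, -4.4, 6.6]
gripper_width: 0.009
gripper_force: 3.1
```

Emit:
move_arm --series '[[[0, 0, 0], [0.002, 0, 0.01], 0], [[0, 0, 0], [0.002, 0, 0.01], 0], [[0, 0, 0], [0.001, 0, 0.006], 0], [[0, 0, 0], [0, 0, 0.002], 0], [[0, 0, 0], [0, 0, 0], 0], [[0, 0, 0], [0, 0, 0], 0]]'

```text
time_s: 22.7
tcp_pos: [0.5658, -0.1583, 0.059]
ee_rot: [[0.105, -0.994, 0.004], [-0.994, -0.105, -0.002], [0.002, -0.003, -1.0]]
wrist_force: [-2.7, -3.1, 7.9]
gripper_width: 0.003
gripper_force: 4.1
```

Emit:
move_arm --series '[[[0, 0, 0], [0, 0, 0.002], 0], [[0, 0, 0], [0, 0, 0.001], 0], [[0, 0, 0], [0, 0, 0], 0], [[0, 0, 0], [0, 0, 0], 0], [[0, 0, 0], [0, 0, 0], 0]]'

```text
time_s: 23.2
tcp_pos: [0.5658, -0.1584, 0.0585]
ee_rot: [[0.106, -0.994, 0.004], [-0.994, -0.106, -0.002], [0.002, -0.004, -1.0]]
wrist_force: [-2.8, -2.5, 13.9]
gripper_width: 0.006
gripper_force: 6.6
```

```bash
python3 - <<'E'
from h import *
np.set_printoptions(precision=4,suppress=True)
c=cap('scene'); t=cap('top'); s=r.sense(); print(s['time_s'],s['tcp_pos'],s['wrist_force'])
o=np.array([.552,-.0352,0]);a=np.array([-.106,.994,0]);b=np.array([.994,.106,0])
for q in (c,t):
    im=q['img']
    for e in [(.12,.035,.008),(-.12,.035,.008),(-.12,-.035,.008),(.09,0,.087)]:
        p=proj(q,o+e[0]*a+e[1]*b+[0,0,e[2]]); cv2.circle(im,tuple(int(round(v*16)) for v in p),20,(0,255,255),-1,cv2.LINE_AA,4)
cv2.imwrite('pics/s8c.png',cv2.resize(np.hstack([c['img'][130:250,260:360],t['img'][170:290,290:390]]),None,fx=4,fy=4)[:,:,::-1])
E
```

```text
23.3 [ 0.5659 -0.1584  0.0585] [-3.9408 -2.1579 12.5204]
```

View pics/s8c.png

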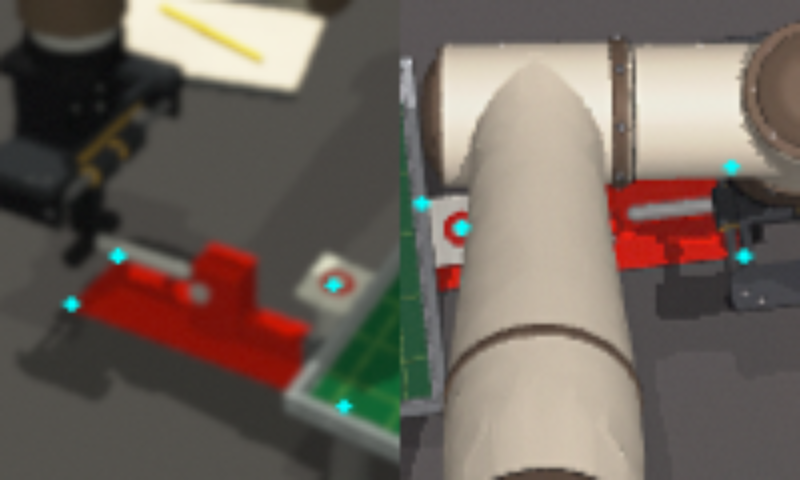

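The handle is on its stop, the tab has risen with its spot on the projected saddle (335,285), and the base is still in place, so I'm handing in the job.

```bash
python3 -c "
from station import r
print(r.finish_job())"
```

```text
the job is handed in; nothing more can be done
None
```

I shut the lid, set the jack under the spotted tab, pressed its handle to the stop so it raised the tray, and handed the job in at about 23 s with the handle held down at about 13 N; no verdict came back.

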